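# Scan the index label inside a slide box lid

### The arm

A 6-joint arm with a two-finger parallel gripper is mounted at the origin on a cart in front of the work surface, level with it; the furniture and walls round the work are solid. World frame = base frame: x ahead of the robot, y to its left, z up, the work surface at z = 0. Lengths are in m, angles in degrees, forces in N, time in s.
With the tool pointing down it reaches from about 0.325 to 0.85 m from the base axis. Payload 15.5 kg.
Tool frame: the origin (TCP) lies between the finger pads; the fingertips stand 17 mm ahead of it and the grasp point (between the pads) lies 2 mm behind it; z points along the fingers, y is the line along which they close (so a half turn about z gives the same grasp; the last joint's range is limited). The gripper opens to 91 mm and grips with 3 to 60 N. Pads are 32 mm wide; open, the fingers measure 118 mm over their backs; the gripper's body (76 mm by 178 mm) begins 60 mm behind the grasp point.
Start: joints at [-76.69, 28.281, 77.091, -0, 74.628, -5.472], TCP at [0.201, -0.592, 0.231] pointing down, gripper open.
Joint ranges: [-166.48, 166.48], [-47.26, 123.95], [12.59, 153.08], [-70.14, 250.14], [6.76, 159.57], [-176.63, 176.63]. Speed limits (degrees/s): [108.29, 108.29, 147.25, 172.46, 172.46, 172.46].

### API

Orientations are given as a 3x3 rotation matrix whose columns are the frame's x, y, z axes.
In Python, from workcell import bot, optics, spotter gives the robot as it stands.
- The arm moves only by the tool play_rows, never from a script. Its argument "increments" is text: rows parted by semicolons, each of 7 numbers parted by spaces: the turn, a rotation vector about the world's x, y, z in rad, then the shift along the world's x, y, z in mm, then the finger opening in mm, from 0 to 91.2. A call has 1 to 12 rows; each row shifts and turns the commanded pose from where the row before left it; what a row does not reach is not made up. A row lasts 1/10 s, in which the tool goes at most 50 mm and 8.59 degrees, less where a joint would pass 70% of its speed; a pose out of reach is approached as far as the arm can. A call with a gripper value outside its range is refused whole. The fingers move at their own pace and stop on an object; "force" is the grip in N (left out, the last holds). Time passes only in rows, so rows that do not move let the fingers close. It gives the time, the measured TCP pose, the force, the opening and the grip force at its end, in the units of the state.
- bot.get_obs(): the state, without advancing time (a new reading comes with each control period).
- optics.capture(name): name is "scene" or "top"; returns a dict with "image" (420x560x3 uint8, red, green, blue), "z_map" (420x560 float32, m along the optical axis (not along the pixel's ray), 0 where there is no reading), "intrinsics" (3x3 intrinsics, pixels), "rvec" (rotation vector, rad) and "tvec" (3), from world to camera coordinates, as OpenCV has them. Camera axes: x right, y down, z forward; pixel columns grow to the right and rows downward; lengths in m; the calibration is good to about 2 mm. A picture is of the moment at which its call begins.
- bot.job_done(): hands the job in; it is judged then, once.
Trained networks look in a picture, given as the dict that the camera call returned (one of the last four; its "shot" number tells which), for a name from the list of things; names that differ only in an ending like _2 or _b are one class to them, and where a whole thing is asked for, a point or a joint stands for the part that bears it (a point fixed in the world has none). Each returns a list of dicts, best first, with "p" (0 to 1); they miss things now and then, are a little off and sometimes report something else, mostly with a low value. They report only what shows in the picture. A call takes as long as a camera call.
- spotter.search_frame(picture, thing): "bbox" ([left, top, right, bottom] in pixels, round what is visible of it).
- spotter.tip_of(picture, thing): "point" ([column, row] in pixels: a listed point, or the origin of a listed thing).
The state is a dict: "t": time; "joint_positions": joint angles; "qvel": joint speeds; "effort": joint torques, N m; "eef_pos": TCP position; "eef_rot": TCP orientation; "wrist_force": force on the tool from outside, world axes, zero at the start; "wrist_torque": the same for the moment, N m; "grip_width": finger opening in m; "gripper_force": force on a finger pad.
Only numpy, scipy, OpenCV 4.12 (cv2) and the standard library are available. Lean on these libraries where they do the work, as an engineer would, in place of code of your own. Each camera call takes 0.05 s, during which the arm holds its last target. There are 200 camera calls.

### The job

Book in the blue slide box that lies beside the barcode scanner, in front of the robot: flip its lid right back (it has a thumb tab at the front), take the scanner from its cradle and point it squarely at the middle of the barcode inside the lid from about 10 cm away, holding it still there for at least a second. Then set the scanner back in its cradle as it lay (do not drop it in) and swing the box's lid shut again. Leave the petri dish, the bottle and the notebook where they are.

Things in the scene. Friction and masses are not known exactly. Their poses are not given: they have to be found in the camera images.
- slide_box: navy blue flat slide box, 105 x 176 x 34 mm (x, y, z) with the lid closed, 0.95 kg, loose on the bench. Origin: centre of its underside; z up; its front (with the thumb tab) faces its own -x, its hinge runs along y at the back (+x) edge. The lower part is 21 mm high
- slide_box_lid (a joint): angle of the slide box's lid about its back edge: 0 closed, grows as it opens, end stop at 1.92 rad (110 deg, leaning back). The lid is light (a force under 2 N at the tab lifts it); its hinge has some friction: below about 0.9 rad it sinks shut by itself in a second or two, further open it stays where it is left
- lid_hinge (a point): middle of the lid's hinge axis, 50 mm behind the box's centre and 22 mm above the bench. Its axes turn with the lid: x and y as the box's and z up when closed. The closed lid reaches from here 98 mm to -x, is 176 mm wide (y), its top face 12 mm and its flat inner face 9 mm above this point in its own z, with a rim all round that comes down to -1 mm
- tab (a point): point on the lid's thumb tab, a tongue 40 mm wide (y) and 4 mm thick that juts level from the middle of the lid's front, 20 mm out from the lid's front wall (98 mm to 118 mm from the hinge axis); this point is 111.5 mm from the hinge axis, in the middle of the tab's thickness. When closed the tab's underside is 24.5 mm above the bench, with free space beneath it. Axes as the lid's
- label (a point): middle of the printed barcode (46 x 68 mm white label with black bars, on a 76 x 150 mm index card) on the inner face of the lid, 52 mm from the hinge axis. Axes as the lid's: the label faces its own -z (down when closed; towards the front of the box and 20 deg upward when the lid is fully open)
- scanner: black bar-shaped barcode scanner, 156 mm long (x), 0.16 kg: a straight grip 34 mm wide (y) and 28 mm high from x = -81 to +41 mm, and a head 56 mm wide and 36 mm high from x = +34 to +78 mm with the reading window in its end. Origin: on the level of the head's underside, mid-length; the axis of grip, head and beam lies at z = 18 mm. The beam leaves along +x; z up, trigger on top
- window (a point): centre of the scanner's reading window, 78 mm ahead of the scanner's origin and 18 mm above it; its x axis is the beam
- cradle: grey charging cradle fixed to the bench, 185 x 92 x 36 mm: outward-leaning cheeks beside the scanner's head (x = 33 to 79 mm) and tail (x = -84 to -54 mm), about 4 mm of play, a low stop at each end. Between x = -46 and 31 mm it is only a bar 34 mm wide, 9 mm high: room for fingers beside the grip. Origin: centre of its underside; x is the way the window points
- seat (a point): where the scanner's origin is when it lies in the cradle, 10 mm above the cradle's origin; axes as the cradle's
- eyepieces (a point): front end of the white microscope's two eyepieces, between them: an obstacle that stands at the right of the work. Nothing of the microscope is nearer to the robot; they are 130 mm wide together, and its top there is 440 mm above the bench. Keep the arm and gripper in front of them when passing
- petri_dish: round lidded petri dish, 88 mm across, 15 mm high, a bystander; origin at the centre of its underside
- clear_bottle: clear bottle with black cap, 38 mm across, 84 mm high, a bystander; origin at the centre of its underside
- notebook: spiral notebook, 105 x 152 x 13 mm, a bystander; origin at the centre of its underside

How it is judged:
By the outcome, as a careful person would: the job done as asked, in the order asked, and still so for the second after the job is handed in, with the robot touching nothing.
It also fails if it takes over 72 s, if anything falls off the work surface, if the arm or the gripper's body presses on something with over 40 N, if the wrist force passes 120 N, or if a joint passes its speed limit or range.

## Working session

There is one attempt and no reset: what is moved stays moved. The work goes in short steps, Python scripts to look and compute and a tool call to move; the robot and the scene stay as the last step left them, time stands still between calls to the robot, and variables do not carry over. Pictures are saved under pics/ and viewed, at most 12 in all, crops included, and the job is handed in when it is done.

Besides the shell and the picture viewer there is one more tool, called after "Call:" as a command line: name --argument value ..., lists and objects as JSON in quotes. play_rows: Moves the arm, as the interface text tells. Its arguments: {"type":"object","properties":{"increments":{"type":"string"},"force":{"type":"number"}},"required":["increments"]}

```bash
mkdir -p pics; cat > h.py <<'E'
import numpy as np, cv2
from workcell import bot, optics, spotter
np.set_printoptions(precision=4,suppress=True)
def cap(n,f=None):
    c=optics.capture(n)
    if f: cv2.imwrite('pics/'+f,c['image'][:,:,::-1])
    return c
def unproj(c,uv,z=None,d=None):
    R,_=cv2.Rodrigues(np.array(c['rvec'],float));t=np.array(c['tvec'],float).ravel()
    r=np.linalg.inv(c['intrinsics'])@np.array([uv[0],uv[1],1.])
    o=-R.T@t;w=R.T@r
    if z is not None: return o+w*(z-o[2])/w[2]
    if d is None: d=c['z_map'][int(round(uv[1])),int(round(uv[0]))]
    return o+w*d
def cloud(c):
    R,_=cv2.Rodrigues(np.array(c['rvec'],float));t=np.array(c['tvec'],float).ravel()
    v,u=np.mgrid[0:420,0:560];r=np.stack([u,v,np.ones_like(u)],-1)@np.linalg.inv(c['intrinsics']).T
    return (r*c['z_map'][...,None]-t)@R
def proj(c,P):
    return cv2.projectPoints(np.array(P,float).reshape(-1,3),np.array(c['rvec'],float),np.array(c['tvec'],float),np.array(c['intrinsics']),None)[0].reshape(-1,2)
E
python3 - <<'E'
from h import *
for n in('scene','top'):
    c=cap(n,n+'0.png'); print(n,'cam',unproj(c,(280,210),d=0))
    for th in ['slide_box','lid_hinge','tab','scanner','window','cradle','seat','eyepieces','petri_dish','clear_bottle','notebook']:
        b=spotter.search_frame(c,th)[:1]; p=spotter.tip_of(c,th)[:2]
        print(th,[(np.round(x['bbox']),round(x['p'],2)) for x in b],[(np.round(x['point'],1),round(x['p'],2),unproj(c,x['point'])) for x in p])
E
```

```text
scene cam [0.1882 0.9463 1.146 ]
slide_box [(array([302., 218., 348., 272.]), 0.56)] [(array([324.9, 246.5]), 0.74, array([0.4922, 0.0931, 0.035 ]))]
lid_hinge [(array([303., 219., 351., 265.]), 0.97)] [(array([311.9, 241.7]), 0.88, array([0.5379, 0.0946, 0.0322]))]
tab [(array([304., 220., 350., 265.]), 0.94)] [(array([344.7, 244.7]), 0.61, array([0.4425, 0.0472, 0.0267]))]
scanner [(array([255., 267., 310., 296.]), 0.74)] [(array([285.1, 286.7]), 0.91, array([0.5245, 0.2954, 0.0435]))]
window [(array([258., 269., 309., 298.]), 0.87)] [(array([259.1, 276.2]), 0.95, array([0.6096, 0.3029, 0.044 ])), (array([287.1, 287.9]), 0.61, array([0.5182, 0.2944, 0.0408]))]
cradle [(array([253., 267., 316., 309.]), 0.58)] [(array([285.6, 288.6]), 0.92, array([0.5226, 0.2955, 0.0351])), (array([392.1, 105.3]), 0.46, array([ 0.5356, -0.5627,  0.1768]))]
seat [(array([254., 282., 315., 305.]), 0.74)] [(array([283.8, 286. ]), 0.81, array([0.5306, 0.2921, 0.0382])), (array([387.9, 105.6]), 0.18, array([ 0.5499, -0.5566,  0.174 ]))]Traceback (most recent call last):
  File "<stdin>", line 5, in <module>
ValueError: it knows: clear_bottle, cradle, label, lid_hinge, notebook, petri_dish, scanner, seat, slide_box, slide_box_lid, tab, window
```

View pics/scene0.png

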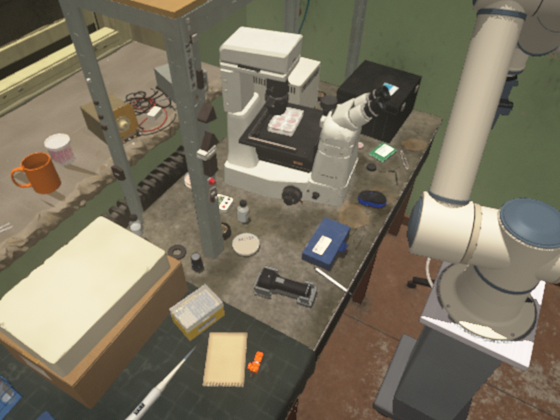

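The scene view shows the blue box at about (326,245) and the scanner in its cradle at (285,286) with its head to the upper left. The dish is at (246,244), the notebook at (226,358) and the eyepieces at (375,100). Next I'll take the top view.

```bash
python3 - <<'E'
from h import *
c=cap('top','top0.png'); print('cam',unproj(c,(280,210),d=0), c['intrinsics'][0])
for th in ['slide_box','slide_box_lid','lid_hinge','tab','scanner','window','cradle','seat','petri_dish','clear_bottle','notebook']:
    b=spotter.search_frame(c,th)[:1]; p=spotter.tip_of(c,th)[:1] if th!='slide_box_lid' else []
    print(th,[(np.round(x['bbox']),round(x['p'],2)) for x in b],[(np.round(x['point'],1),round(x['p'],2),unproj(c,x['point'])) for x in p])
P=cloud(c); im=c['image'].astype(int)
# blue top of box
m=(im[...,2]>im[...,0]+25)&(P[...,2]>.028)&(P[...,2]<.042)&(abs(P[...,0]-.49)<.12)&(abs(P[...,1]-.08)<.14)
q=P[m]; print(len(q),q.mean(0)); r=cv2.minAreaRect(q[:,:2].astype(np.float32)*1000); print('box top',r)
m=(P[...,2]>.02)&(P[...,2]<.07)&(abs(P[...,0]-.53)<.13)&(abs(P[...,1]-.295)<.09)
q=P[m]; print('cradle',len(q),q.mean(0),q[:,2].max(),cv2.minAreaRect(q[:,:2].astype(np.float32)*1000))
m&=(P[...,2]>.04); q=P[m]; print('scanner',len(q),cv2.minAreaRect(q[:,:2].astype(np.float32)*1000))
c=cap('scene');e=cloud(c)[70:135,345:400].reshape(-1,3);e=e[(e[:,2]>.3)&(e[:,2]<.5)];print('eyep',np.percentile(e,[1,50,99],0))
E
```

```text
cam [0.4404 0.1597 1.9795] [503.7944   0.     292.2761]
slide_box [(array([307., 234., 354., 264.]), 0.88)] [(array([328.4, 231.4]), 0.26, array([ 0.5546,  0.0588, -0.0032]))]
slide_box_lid [(array([303., 236., 353., 265.]), 0.57)] []
lid_hinge [(array([306., 232., 354., 261.]), 0.91)] [(array([327.6, 233.8]), 0.75, array([0.5438, 0.0637, 0.0246]))]
tab [(array([306., 231., 351., 264.]), 0.81)] [(array([328.8, 257.9]), 0.72, array([0.4507, 0.0623, 0.0299]))]
scanner [(array([261., 218., 280., 256.]), 0.58)] [(array([272. , 239.2]), 0.8, array([0.5275, 0.2785, 0.0469]))]
window [(array([259., 218., 281., 258.]), 0.67)] [(array([266.8, 217.1]), 0.71, array([0.6166, 0.2994, 0.0093]))]
cradle [(array([257., 209., 284., 263.]), 0.52)] [(array([271.1, 232.3]), 0.61, array([0.5544, 0.2816, 0.0424]))]
seat [] [(array([270. , 236.8]), 0.8, array([0.5375, 0.2867, 0.0351]))]
petri_dish [(array([282., 176., 304., 202.]), 0.76)] [(array([293.9, 187.5]), 0.8, array([0.73  , 0.1898, 0.0157]))]
clear_bottle [(array([311., 163., 324., 173.]), 0.55)] [(array([424.5, 252. ]), 0.67, array([ 0.4643, -0.3138, -0.0075]))]
notebook [(array([304., 232., 354., 263.]), 0.73)] [(array([201.4, 234.3]), 0.84, array([0.5559, 0.5584, 0.0069]))]
782 [0.4975 0.055  0.0343]
box top ((491.86224365234375, 60.62186050415039), (113.6841049194336, 174.99212646484375), 1.3860929012298584)
cradle 550 [0.541  0.2798 0.04  ] 0.060309030426111805 ((532.2388305664062, 274.98858642578125), (177.5293731689453, 84.76792907714844), 14.570659637451172)
scanner 306 ((537.6819458007812, 290.420166015625), (157.63877868652344, 81.50177001953125), 0.23349983990192413)
eyep [[ 0.4726 -0.2658  0.3068]
 [ 0.5292 -0.1686  0.3833]
 [ 0.5975 -0.1381  0.428 ]]
```

View pics/top0.png

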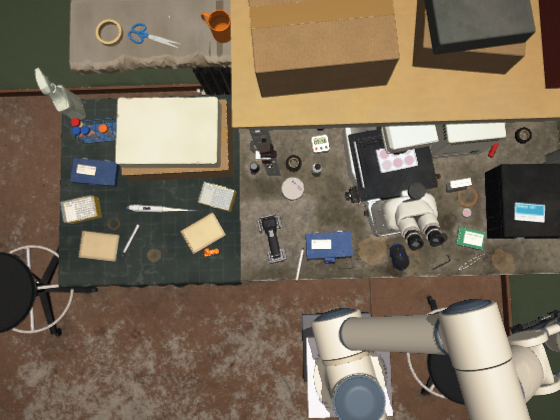

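The top view puts the box at about (329,247) with its tab at (328,259). The scanner is at about (271,238), tilted with its head up and to the left. The bench's front edge is near row 278.

```bash
python3 - <<'E'
from h import *
o=bot.get_obs(); print(o['eef_rot'],o['t'])
for n in('top','scene'):
    c=cap(n);P=cloud(c);im=c['image'].astype(int)
    near=(abs(P[...,0]-.49)<.12)&(abs(P[...,1]-.06)<.13)
    blue=(im[...,2]>im[...,0]+25)
    m=near&(P[...,2]>.029)&(P[...,2]<.042)
    q=P[m]; x0=.435
    b=q[q[:,0]>.44]; print(n,'lid',len(b),b.mean(0),cv2.minAreaRect(b[:,:2].astype(np.float32)*1000))
    h=cv2.convexHull((q[:,:2]*1000).astype(np.float32)).reshape(-1,2);print(h.round(0).tolist())
    t=near&blue&(P[...,2]>.018)&(P[...,2]<.033)&(P[...,0]<.443); q=P[t]; print('tab',len(q),q.mean(0) if len(q) else 0,np.percentile(q,[5,95],0) if len(q) else 0)
    m=(P[...,2]>.0385)&(P[...,2]<.055)&(abs(P[...,0]-.53)<.11)&(abs(P[...,1]-.285)<.08)
    q=P[m];ctr=q.mean(0);w,v=np.linalg.eigh(np.cov((q-ctr)[:,:2].T));a=v[:,1]*np.sign(v[0,1]);s=(q-ctr)[:,:2]@a;l=(q-ctr)[:,:2]@[-a[1],a[0]]
    print('scan',len(q),ctr,np.degrees(np.arctan2(a[1],a[0])),s.min(),s.max(),l.min(),l.max(),cv2.minAreaRect(q[:,:2].astype(np.float32)*1000))
    e=[s<s.min()+.05,(s>s.max()-.04)]
    for k in e: print('  end',q[k].mean(0),np.percentile(l[k],[3,97]))
    # bench front edge
    f=P[(abs(P[...,2])<.008)&(abs(P[...,1]-.06)<.1)];print('bench x min',np.percentile(f[:,0],.5))
E
```

```text
[[ 0.9468  0.3219  0.    ]
 [ 0.3219 -0.9468 -0.    ]
 [-0.      0.     -1.    ]] 1.9
top lid 880 [0.5004 0.0603 0.0345] ((496.44097900390625, 60.25474548339844), (176.98580932617188, 107.72113037109375), 88.57887268066406)
[[551.0, 101.0], [545.0, 140.0], [541.0, 148.0], [506.0, 149.0], [452.0, 146.0], [435.0, 78.0], [435.0, 70.0], [435.0, 58.0], [435.0, 51.0], [460.0, -23.0], [463.0, -27.0], [471.0, -28.0], [529.0, -25.0], [532.0, -25.0], [548.0, -22.0], [549.0, -3.0], [549.0, 1.0], [550.0, 35.0]]
tab 14 [0.4385 0.0607 0.0276] [[0.4349 0.0426 0.0228]
 [0.4426 0.075  0.0326]]
scan 321 [0.5506 0.281  0.0445] 11.284264819365156 -0.0919368205146276 0.06426214723513277 -0.04087762985590232 0.0433604335232429 ((534.885986328125, 290.5600891113281), (157.626708984375, 81.84197998046875), 0.43789613246917725)
  end [0.4843 0.2682 0.0436] [-0.0138  0.0143]
  end [0.5929 0.2896 0.0453] [-0.0349  0.0391]
bench x min -0.14514912133026905
scene lid 1175 [0.501  0.0689 0.0332] ((495.62994384765625, 64.00796508789062), (109.66136169433594, 180.16714477539062), 1.8436962366104126)
[[553.0, -18.0], [550.0, 77.0], [547.0, 146.0], [544.0, 151.0], [535.0, 155.0], [466.0, 153.0], [450.0, 150.0], [439.0, 77.0], [435.0, 47.0], [458.0, -20.0], [467.0, -25.0], [479.0, -27.0], [526.0, -25.0], [537.0, -24.0]]
tab 22 [0.4392 0.0607 0.0277] [[0.4352 0.045  0.0244]
 [0.4426 0.077  0.0298]]
scan 516 [0.5478 0.2867 0.043 ] 11.13192186162492 -0.09043968854306528 0.06475604857228114 -0.029293941749685137 0.03910090864872394 ((534.6170043945312, 288.0541076660156), (154.75579833984375, 68.52887725830078), 12.006362915039062)
  end [0.4838 0.2741 0.0416] [-0.0151  0.0138]
  end [0.5918 0.2953 0.0444] [-0.0266  0.0237]
bench x min -0.14726210169612944
```

Call:
play_rows --increments "0 0 0.07 14 37 0 40;0 0 0.07 14 37 0 40;0 0 0.07 14 37 0 40;0 0 0.07 14 37 0 40;0 0 0.07 14 37 0 40;0 0 0.07 14 37 0 40;0 0 0.07 14 37 0 40;0 0 0.07 14 37 0 40;0 0 0.07 14 37 0 40" --force 10

```text
t: 2.9
eef_pos: [0.3275, -0.2573, 0.2311]
eef_rot: [[0.573, 0.819, 0.0], [0.819, -0.573, -0.0], [-0.0, 0.001, -1.0]]
wrist_force: [0.6, 0.8, 0.9]
grip_width: 0.0398
gripper_force: 0.0
```

Call:
play_rows --increments "0 0 0.07 4 36 0 40;0 0 0.07 4 36 0 40;0 0 0.07 4 36 0 40;0 0 0.07 4 36 0 40;0 0 0.07 4 36 0 40;0 0 0.07 4 36 0 40;0 0 0.07 4 36 0 40;0 0 0.07 4 36 0 40;0 0 0.07 4 36 0 40"

```text
t: 3.8
eef_pos: [0.3632, 0.0668, 0.2312]
eef_rot: [[-0.02, 1.0, 0.001], [1.0, 0.02, -0.0], [-0.0, 0.001, -1.0]]
wrist_force: [0.4, -0.9, 0.8]
grip_width: 0.0397
gripper_force: 0.0
```

Call:
play_rows --increments "0 -0.131 0 4 -1 -28 40;0 -0.131 0 4 -1 -28 40;0 -0.131 0 4 -1 -28 40;0 -0.131 0 4 -1 -28 40;0 -0.131 0 4 -1 -28 40;0 -0.131 0 4 0 -28 40;0 0 0 0 0 0 40"

```text
t: 4.5
eef_pos: [0.3845, 0.0577, 0.1494]
eef_rot: [[0.007, 0.907, 0.42], [0.999, 0.014, -0.047], [-0.048, 0.42, -0.906]]
wrist_force: [0.7, -0.3, 0.6]
grip_width: 0.0401
gripper_force: 0.0
```

```bash
python3 - <<'E'
from h import *
o=bot.get_obs(); print(o['joint_positions'],o['eef_pos'],o['eef_rot'])
c=cap('scene','s1.png')
im=cv2.imread('pics/s1.png')[190:310,260:420]; cv2.imwrite('pics/s1c.png',cv2.resize(im,None,fx=5,fy=5,interpolation=cv2.INTER_CUBIC))
E
```

```text
[  3.2336  12.756  133.5142 -24.2548   9.8703  26.0907] [0.3845 0.0577 0.1494] [[ 0.0072  0.9073  0.4204]
 [ 0.9988  0.0137 -0.0468]
 [-0.0482  0.4202 -0.9061]]
```

View pics/s1c.png

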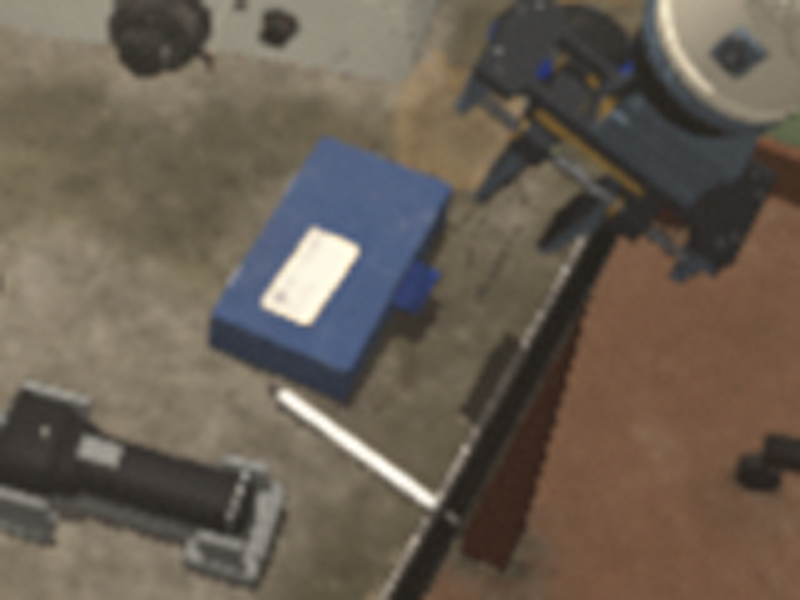

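The tilt stopped at the joint 5 limit, so I'll pinch the tab's sides from above instead. In the crop, the lid's top corners are at about (325,138), (450,187), (352,368) and (212,320), and the tab tip edge runs from (440,270) to (425,312).

```bash
cat >> h.py <<'E'
from scipy.spatial.transform import Rotation as Rot
def rv(Rt):
    R=np.array(bot.get_obs()['eef_rot']);return Rot.from_matrix(np.array(Rt)@R.T).as_rotvec()
def down(psi):
    c,s=np.cos(np.radians(psi)),np.sin(np.radians(psi));return np.array([[c,s,0],[s,-c,0],[0,0,-1]])
E
python3 - <<'E'
from h import *
c=cap('scene')
for p in [(325,138),(450,187),(352,368),(212,320)]: print('lid',unproj(c,(260+p[0]/5-.4,190+p[1]/5-.4),z=.034))
for p in [(440,270),(425,312)]: print('tab',unproj(c,(260+p[0]/5-.4,190+p[1]/5-.4),z=.0285))
# tail/ head of scanner
print(rv(down(1)), bot.get_obs()['eef_pos'])
E
```

```text
lid [ 0.5491 -0.0219  0.034 ]
lid [ 0.4579 -0.0246  0.034 ]
lid [0.4499 0.1439 0.034 ]
lid [0.5422 0.1551 0.034 ]
tab [0.4359 0.0397 0.0285]
tab [0.4301 0.0762 0.0285]
[ 0.3746  0.3053 -1.5306] [0.3849 0.0579 0.1496]
```

Call:
play_rows --increments "0.031 0.0255 -0.1255 3.7 0.2 0 60;0.031 0.0255 -0.1255 3.7 0.2 0 60;0.031 0.0255 -0.1255 3.7 0.2 0 60;0.031 0.0255 -0.1255 3.7 0.2 0 60;0.031 0.0255 -0.1255 3.7 0.2 0 60;0.031 0.0255 -0.1255 3.7 0.2 -4 60;0.031 0.0255 -0.1255 3.7 0.2 -4 60;0.031 0.0255 -0.1255 3.7 0.2 -4 60;0.031 0.0255 -0.1255 3.7 0.2 -4 60;0.031 0.0255 -0.1255 3.7 0.2 -4 60;0.031 0.0255 -0.1255 3.7 0.2 -4 60;0.031 0.0255 -0.1255 3.7 0.2 -4 60"

```text
t: 5.8
eef_pos: [0.4299, 0.0616, 0.1217]
eef_rot: [[0.999, 0.038, 0.002], [0.038, -0.999, 0.006], [0.003, -0.006, -1.0]]
wrist_force: [-0.4, 0.0, -0.2]
grip_width: 0.0599
gripper_force: 0.0
```

```bash
python3 - <<'E'
from h import *
print(rv(down(2.5)), bot.get_obs()['eef_pos'],bot.get_obs()['joint_positions'])
E
```

```text
[-0.0061  0.0024  0.0057] [0.4299 0.0616 0.1217] [ -0.0048  22.7322 110.6341   0.4844  46.4966  87.4885]
```

Call:
play_rows --increments "-0.006 0.002 0.005 0 -1 -25 60;0 0 0 0 0 -25 60;0 0 0 0 0 -25 60;0 0 0 0 0 -15 60;0 0 0 0 0 -7 60;0 0 0 0 0 0 60"

```text
t: 6.4
eef_pos: [0.4291, 0.0595, 0.0241]
eef_rot: [[0.999, 0.046, -0.0], [0.046, -0.999, -0.005], [-0.0, 0.005, -1.0]]
wrist_force: [-0.5, -0.4, -0.1]
grip_width: 0.0599
gripper_force: 0.0
```

Call:
play_rows --increments "0 0 0 0 0 0 30;0 0 0 0 0 0 30;0 0 0 0 0 0 30;0 0 0 0 0 0 30;0 0 0 0 0 0 30" --force 12

```text
t: 6.9
eef_pos: [0.4296, 0.0591, 0.0249]
eef_rot: [[0.999, 0.046, 0.002], [0.046, -0.999, -0.006], [0.002, 0.006, -1.0]]
wrist_force: [0.1, -0.8, 8.6]
grip_width: 0.0393
gripper_force: 12.0
```

```bash
python3 - <<'E'
from h import *
c=cap('scene','s2.png')
im=cv2.imread('pics/s2.png')[190:310,260:420]; cv2.imwrite('pics/s2c.png',cv2.resize(im,None,fx=5,fy=5,interpolation=cv2.INTER_CUBIC))
E
```

```text
(no output)
```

View pics/s2c.png

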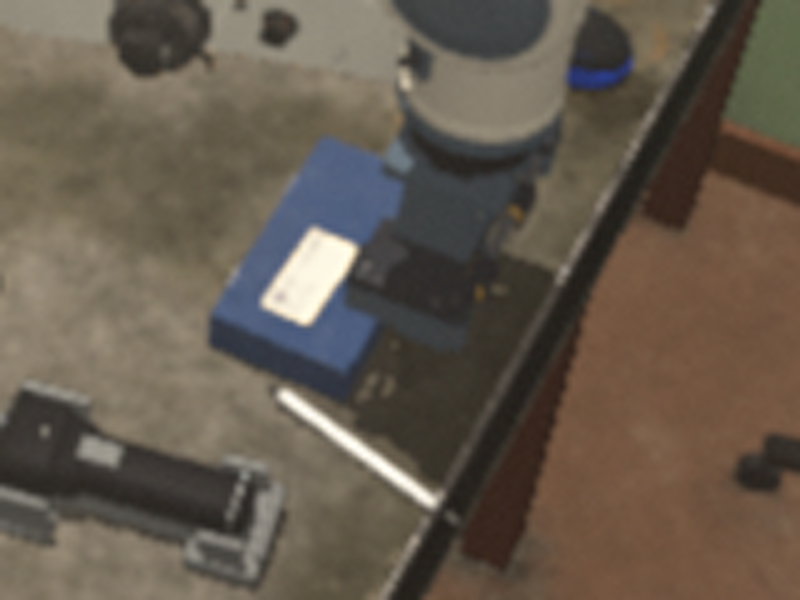

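The gripper holds the tab at 39 mm, and the crop shows it over the tab at about (410,290). Before swinging up I'll check the room near the microscope.

```bash
python3 - <<'E'
from h import *
for n in('scene','top'):
    c=cap(n);P=cloud(c).reshape(-1,3)
    for lo,hi in((.05,.12),(.12,.2),(.2,.3),(.3,.45)):
        for x in (.5,.6,.7,.8):
            m=(P[:,2]>lo)&(P[:,2]<hi)&(P[:,0]>x)&(P[:,0]<x+.1)&(P[:,1]<.02)&(P[:,1]>-.4); q=P[m]
            m2=(P[:,2]>lo)&(P[:,2]<hi)&(P[:,0]>x)&(P[:,0]<x+.1)&(P[:,1]<.25)&(P[:,1]>.02)
            print(n,lo,x,len(q),np.sort(q[:,1])[-4:] if len(q)>4 else '', m2.sum())
E
```

```text
scene 0.05 0.5 211 [-0.0903 -0.0901 -0.0893 -0.0883] 0
scene 0.05 0.6 781 [-0.0009 -0.0009 -0.0002  0.0012] 0
scene 0.05 0.7 864 [-0.0152 -0.012  -0.0064 -0.006 ] 73
scene 0.05 0.8 778 [-0.0085 -0.0084 -0.0083 -0.0056] 46
scene 0.12 0.5 244 [-0.097  -0.0963 -0.0963 -0.0947] 0
scene 0.12 0.6 416 [-0.0918 -0.0913 -0.0907 -0.0905] 0
scene 0.12 0.7 172 [-0.1059 -0.1052 -0.1043 -0.1038] 16
scene 0.12 0.8 331 [-0.0477 -0.0466 -0.0443 -0.0433] 0
scene 0.2 0.5 674 [-0.104  -0.1038 -0.103  -0.1029] 0
scene 0.2 0.6 883 [-0.031 -0.03  -0.03  -0.027] 0
scene 0.2 0.7 1612 [-0.016  -0.0157 -0.015  -0.0137] 12
scene 0.2 0.8 1551 [-0.0047 -0.0046 -0.0041 -0.0033] 0
scene 0.3 0.5 1105 [-0.1134 -0.1124 -0.1112 -0.1071] 0
scene 0.3 0.6 594 [-0.1144 -0.1138 -0.1129 -0.1125] 0
scene 0.3 0.7 300 [-0.0916 -0.0893 -0.0877 -0.0866] 14
scene 0.3 0.8 533 [-0.0769 -0.0762 -0.0757 -0.0754] 0
top 0.05 0.5 104 [-0.0973 -0.0963 -0.0955 -0.0951] 0
top 0.05 0.6 297 [-0.0071 -0.0062 -0.006  -0.0059] 0
top 0.05 0.7 156 [-0.0243 -0.0221 -0.0208 -0.0104] 51
top 0.05 0.8 214 [-0.0136 -0.0132 -0.0131 -0.013 ] 26
top 0.12 0.5 140 [-0.1039 -0.103  -0.103  -0.103 ] 0
top 0.12 0.6 115 [-0.0988 -0.0981 -0.098  -0.0979] 0
top 0.12 0.7 0  9
top 0.12 0.8 151 [-0.3381 -0.3381 -0.3375 -0.3374] 0
top 0.2 0.5 160 [-0.1101 -0.11   -0.1099 -0.1084] 0
top 0.2 0.6 852 [-0.039  -0.0374 -0.037  -0.0367] 0
top 0.2 0.7 2301 [-0.0227 -0.0226 -0.0197 -0.0194] 11
top 0.2 0.8 1482 [-0.0086 -0.0085 -0.0085 -0.0083] 0
top 0.3 0.5 1361 [-0.1181 -0.1178 -0.1177 -0.1151] 0
top 0.3 0.6 847 [-0.1193 -0.119  -0.117  -0.1162] 0
top 0.3 0.7 55 [-0.0983 -0.0981 -0.0943 -0.0905] 18
top 0.3 0.8 87 [-0.0879 -0.0868 -0.086  -0.0859] 0
```

Call:
play_rows --increments "-0.0045 0.1 0 0.9 0 11.8 30;-0.0045 0.1 0 2.1 0.1 11.6 30;-0.0045 0.1 0 3.2 0.1 11.4 30;-0.0045 0.1 0 4.3 0.2 11 30;-0.0045 0.1 0 5.4 0.2 10.5 30;-0.0045 0.1 0 6.4 0.3 9.9 30"

```text
t: 7.65
eef_pos: [0.4505, 0.06, 0.092]
eef_rot: [[0.821, 0.049, -0.569], [0.038, -0.999, -0.032], [-0.57, 0.005, -0.822]]
wrist_force: [-3.5, -1.2, 2.0]
grip_width: 0.0393
gripper_force: 12.0
```

Call:
play_rows --increments "-0.0045 0.1 0 7.4 0.3 9.2 30;-0.0045 0.1 0 8.3 0.4 8.4 30;0 0 0 9.1 0.4 7.6 30;0 0 0 9.8 0.4 6.6 30;0 0 0 5 0.2 3 30;0 0 0 0 0 0 30"

```text
t: 8.25
eef_pos: [0.4912, 0.0615, 0.1258]
eef_rot: [[0.696, 0.05, -0.717], [0.032, -0.999, -0.039], [-0.718, 0.004, -0.696]]
wrist_force: [-3.8, -3.2, 4.9]
grip_width: 0.0393
gripper_force: 12.0
```

```bash
python3 - <<'E'
from h import *
o=bot.get_obs();print(o['joint_positions'],rv(down(2.5)))
c=cap('scene','s3.png')
im=cv2.imread('pics/s3.png')[170:310,260:420]; cv2.imwrite('pics/s3c.png',cv2.resize(im,None,fx=4,fy=4,interpolation=cv2.INTER_CUBIC))
E
```

```text
[  1.1677  49.1749  69.3476  -1.4572 107.3111  88.5556] [ 0.0415 -0.7992 -0.0044]
```

View pics/s3c.png

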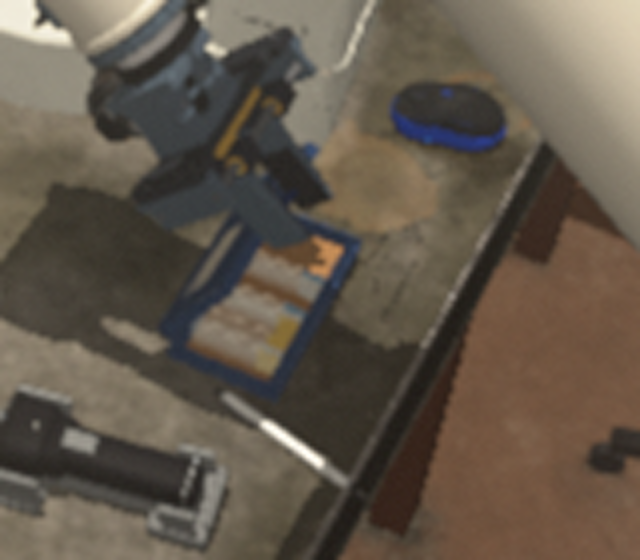

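The crop shows the lid open about 60° with the slides visible and the gripper still on the tab at about (300,170). Now I'll release it and move round to the front to push.

Call:
play_rows --increments "0 0 0 0 0 0 60;0 0 0 0 0 0 60;0 0 0 0 0 0 60;0 0 0 11 0.5 10.5 60;0 0 0 11 0.5 10.5 60;0 0 0 0 0 25 60;0.007 -0.133 -0.001 -10 0 10 60;0.007 -0.133 -0.001 -15 0 0 0;0.007 -0.133 -0.001 -15 0 0 0;0.007 -0.133 -0.001 -10 0 0 0;0.007 -0.133 -0.001 0 0 0 0;0.007 -0.133 -0.001 0 0 0 0"

```text
t: 9.5
eef_pos: [0.4631, 0.0628, 0.1823]
eef_rot: [[0.999, 0.043, 0.006], [0.043, -0.999, 0.002], [0.006, -0.001, -1.0]]
wrist_force: [1.8, 1.1, -0.9]
grip_width: 0.0233
gripper_force: 0.0
```

Call:
play_rows --increments "0 0 0 0 0 -25 0;0 0 0 0 0 -25 0;0 0 0 0 0 0 0;0 0 0 10 0 0 0;0 0 0 10 0 0 0;0 0 0 15 0.5 0 0;0 0 0 15 0.5 0 0;0 0 0 15 0.5 0 0;0 0 0 15 0.5 0 0;0 0 0 12 0.5 0 0;0 0 0 0 0 0 0"

```text
t: 10.6
eef_pos: [0.5574, 0.0652, 0.1321]
eef_rot: [[0.999, 0.042, 0.001], [0.042, -0.999, 0.001], [0.001, -0.001, -1.0]]
wrist_force: [-0.1, 0.3, -0.8]
grip_width: 0.0006
gripper_force: 0.0
```

Call:
play_rows --increments "0 0 0 4 0 0 0;0 0 0 4 0 0 0;0 0 0 3 0 0 0;0 0 0 0 0 0 0"

```text
t: 11.0
eef_pos: [0.5663, 0.0651, 0.1316]
eef_rot: [[0.999, 0.043, -0.001], [0.043, -0.999, 0.001], [-0.001, -0.001, -1.0]]
wrist_force: [-0.1, -0.4, -0.4]
grip_width: 0.0005
gripper_force: 0.0
```

```bash
python3 - <<'E'
from h import *
c=cap('scene','s4.png')
im=cv2.imread('pics/s4.png')[170:310,240:400]; cv2.imwrite('pics/s4c.png',cv2.resize(im,None,fx=4,fy=4,interpolation=cv2.INTER_CUBIC))
for n in ('scene','top'):
    if n=='top': c=cap(n)
    for th in('label','tab','lid_hinge'): print(n,th,[(np.round(x['point'],1),round(x['p'],2),unproj(c,x['point'])) for x in spotter.tip_of(c,th)[:1]])
E
```

```text
scene label [(array([307.6, 223.3]), 0.66, array([0.5759, 0.0557, 0.0625]))]
scene tab [(array([304.2, 209. ]), 0.79, array([0.549 , 0.1508, 0.2309]))]
scene lid_hinge [(array([315.7, 236.1]), 0.78, array([0.5433, 0.0538, 0.0153]))]
top label []
top tab [(array([270.7, 237.4]), 0.63, array([0.5352, 0.2841, 0.0337]))]
top lid_hinge []
```

View pics/s4c.png

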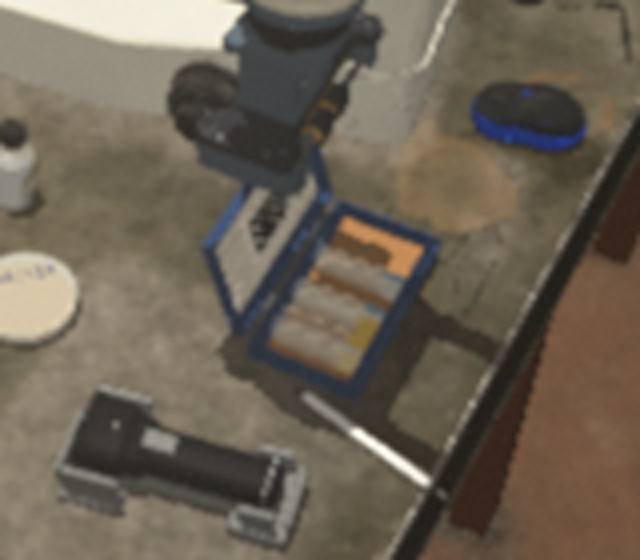

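The lid stands past vertical and the barcode is visible at crop (268,220). I'll push on gently until the end stop shows up as force.

Call:
play_rows --increments "0 0 0 3 0 0 0;0 0 0 0 0 0 0"

```text
t: 11.6
eef_pos: [0.5691, 0.0652, 0.1314]
eef_rot: [[0.999, 0.042, -0.002], [0.042, -0.999, 0.001], [-0.002, -0.001, -1.0]]
wrist_force: [-1.0, 0.0, 0.6]
grip_width: 0.0005
gripper_force: 0.5
```

Call:
play_rows --increments "0 0 0 3 0 0 0;0 0 0 0 0 0 0"

```text
t: 11.8
eef_pos: [0.572, 0.0652, 0.1313]
eef_rot: [[0.999, 0.043, -0.002], [0.043, -0.999, 0.001], [-0.002, -0.001, -1.0]]
wrist_force: [-2.6, 0.7, -0.7]
grip_width: 0.0003
gripper_force: 1.3
```

Call:
play_rows --increments "0 0 0 2 0 0 0;0 0 0 0 0 0 0"

```text
t: 12.0
eef_pos: [0.5741, 0.0652, 0.1314]
eef_rot: [[0.999, 0.042, -0.002], [0.042, -0.999, 0.001], [-0.002, -0.001, -1.0]]
wrist_force: [-3.3, 0.2, -1.7]
grip_width: 0.0004
gripper_force: 1.3
```

Call:
play_rows --increments "0 0 0 -15 0 0 0;0 0 0 -10 0 30 0;0 0 0 0 10 30 0;0 0 0.03 -4 40 0 70;0 0 0.03 -4 40 0 70;0 0 0.03 -4 40 -15 70;0 0 0.03 -4 40 -25 70;0 0 0.03 -3 40 -25 70;0 0 0 0 4 0 70" --force 20

```text
t: 12.9
eef_pos: [0.5285, 0.2826, 0.1237]
eef_rot: [[0.981, 0.195, -0.004], [0.195, -0.981, 0.001], [-0.004, -0.002, -1.0]]
wrist_force: [-0.3, 0.6, 0.4]
grip_width: 0.0453
gripper_force: 0.0
```

```bash
python3 - <<'E'
from h import *
o=bot.get_obs();print(o['eef_pos'],rv(down(11.2)))
c=cap('scene','s5.png')
P=cloud(c)
for th in('label','tab','lid_hinge'): print(th,[(np.round(x['point'],1),round(x['p'],2),unproj(c,x['point'])) for x in spotter.tip_of(c,th)[:1]])
b=[x for x in spotter.tip_of(c,'label')[:1]]
if b:
    u,v=np.array(b[0]['point']).round().astype(int)
    q=P[v-8:v+9,u-8:u+9].reshape(-1,3); c0=np.median(q,0); q=q[np.linalg.norm(q-c0,axis=1)<.04]
    for k in range(6):
        m=q.mean(0);n=np.linalg.svd(q-m,full_matrices=False)[2][2];d=(q-m)@n;q=q[abs(d)<max(.003,1.5*d.std())]
    n*=-np.sign(n[0]);print('plane',len(q),m,n,'elev',np.degrees(np.arcsin(n[2])),'az',np.degrees(np.arctan2(-n[1],-n[0])),d.std())
# blue lid tip
im=c['image'].astype(int);bl=(im[...,2]>im[...,0]+20)&(P[...,2]>.09)&(P[...,2]<.16)&(abs(P[...,0]-.58)<.06)&(abs(P[...,1]-.06)<.1)
q=P[bl];print(len(q),q.mean(0) if len(q) else '')
im=cv2.imread('pics/s5.png')[170:320,220:390]; cv2.imwrite('pics/s5c.png',cv2.resize(im,None,fx=4,fy=4,interpolation=cv2.INTER_CUBIC))
E
```

```text
[0.5285 0.2826 0.1237] [-0.0008 -0.004  -0.0013]
label [(array([308.4, 222.3]), 0.84, array([0.5738, 0.0548, 0.0677]))]
tab [(array([303.2, 210.4]), 0.59, array([0.466 , 0.3386, 0.4414]))]
lid_hinge [(array([312.2, 238.6]), 0.91, array([0.5467, 0.0736, 0.0208]))]
plane 19 [0.5092 0.2034 0.2259] [-0.9109 -0.2361  0.3385] elev 19.782728464165746 az 14.529051326162273 0.0015132865720910579
6 [ 0.5892 -0.0127  0.1114]
```

View pics/s5c.png

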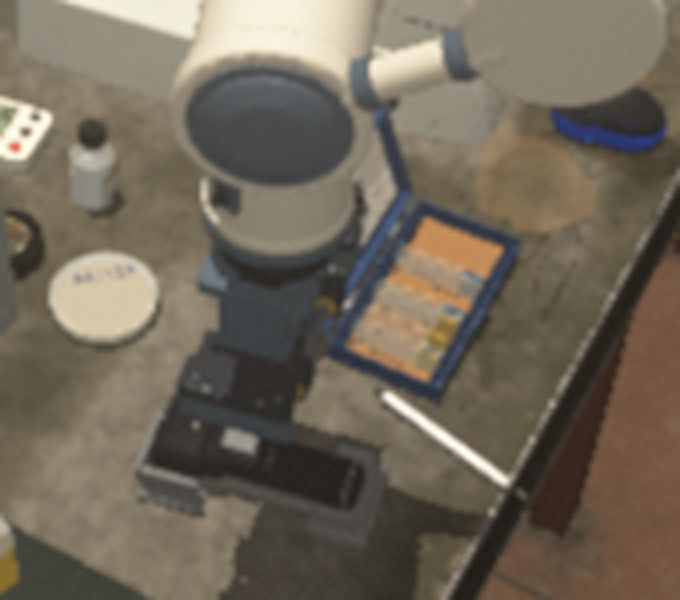

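Call:
play_rows --increments "-0.0008 -0.004 0 1 -1.5 -25 70;0 0 0 0 0 -25 70;0 0 0 0 0 -25 70;0 0 0 0 0 -15 70;0 0 0 0 0 -7 70;0 0 0 0 0 0 70"

```text
t: 13.75
eef_pos: [0.5313, 0.2769, 0.0294]
eef_rot: [[0.982, 0.19, 0.002], [0.19, -0.982, 0.0], [0.002, 0.0, -1.0]]
wrist_force: [1.1, 0.2, -0.1]
grip_width: 0.0702
gripper_force: 0.0
```

Call:
play_rows --increments "0 0 0 0 0 0 40;0 0 0 0 0 0 25;0 0 0 0 0 0 25;0 0 0 0 0 0 25;0 0 0 0 0 0 25" --force 20

```text
t: 14.25
eef_pos: [0.5311, 0.2778, 0.0297]
eef_rot: [[0.982, 0.191, 0.003], [0.191, -0.982, 0.0], [0.003, 0.0, -1.0]]
wrist_force: [-0.4, -1.0, 4.7]
grip_width: 0.0338
gripper_force: 20.0
```

Call:
play_rows --increments "0 0 0 0 0 8 25;0 0 0 0 0 15 25;0 0 0 0 0 30 25;0 0 0 -10 0 35 25;0 0 0 -40 0 35 25;0 0 0 -40 0 25 25;0 0 0 -40 0 0 25;0 0 0 0 0 0 25"

```text
t: 15.05
eef_pos: [0.3985, 0.277, 0.1763]
eef_rot: [[0.981, 0.193, 0.0], [0.193, -0.981, -0.0], [0.0, 0.0, -1.0]]
wrist_force: [0.4, -0.6, -3.1]
grip_width: 0.0338
gripper_force: 20.0
```

```bash
python3 - <<'E'
from h import *
o=bot.get_obs();print(o['eef_pos'])
for n in('scene','top'):
    c=cap(n,n+'6.png'); P=cloud(c); im=c['image'].astype(int)
    for th in('label','tab','lid_hinge'): print(n,th,[(np.round(x['point'],1),round(x['p'],2),unproj(c,x['point'])) for x in spotter.tip_of(c,th)[:1]])
    # inner-lid region
    m=(P[...,0]>.552)&(P[...,0]<.61)&(P[...,1]>-.03)&(P[...,1]<.155)&(P[...,2]>.03)&(P[...,2]<.125)
    br=m&(im.min(-1)>110)   # card
    for nm,k in(('card',br),('all',m)):
        q=P[k]
        if len(q)<20: print(n,nm,len(q)); continue
        for _ in range(6):
            mm=q.mean(0);nn=np.linalg.svd(q-mm,full_matrices=False)[2][2];d=(q-mm)@nn;q=q[abs(d)<max(.003,2*d.std())]
        nn*=-np.sign(nn[0]);print(n,nm,len(q),mm,nn,'elev',np.degrees(np.arcsin(nn[2])),'az',np.degrees(np.arctan2(-nn[1],-nn[0])),'ext',np.percentile(q,[2,98],0).round(3).tolist())
im=cv2.imread('pics/scene6.png')[190:290,260:380]; cv2.imwrite('pics/s6c.png',cv2.resize(im,None,fx=6,fy=6,interpolation=cv2.INTER_CUBIC))
E
```

```text
[0.3985 0.277  0.1763]
scene label [(array([305.7, 224. ]), 0.61, array([0.5781, 0.0655, 0.0672]))]
scene tab [(array([301.7, 210.4]), 0.79, array([0.5935, 0.0709, 0.1281]))]
scene lid_hinge [(array([312.7, 239.8]), 0.9, array([0.5433, 0.0765, 0.0197]))]
scene card 373 [0.576  0.0662 0.0647] [-0.943  -0.0379  0.3307] elev 19.309799306182633 az 2.301645950136897 ext [[0.563, -0.009, 0.031], [0.589, 0.136, 0.097]]
scene all 611 [0.5776 0.0668 0.0699] [-0.9453 -0.0371  0.3239] elev 18.901847777067893 az 2.2445484222532954 ext [[0.563, -0.02, 0.031], [0.594, 0.153, 0.113]]
top label [(array([325.2, 225.7]), 0.8, array([0.5727, 0.0738, 0.0656]))]
top tab [(array([330.6, 218.7]), 0.55, array([0.5938, 0.0558, 0.1255]))]
top lid_hinge [(array([328.2, 232.5]), 0.97, array([ 0.5502,  0.0599, -0.0005]))]
top card 113 [0.5716 0.0673 0.0554] [-0.953  -0.036   0.3007] elev 17.501670761003872 az 2.1659233570805765 ext [[0.563, -0.006, 0.034], [0.584, 0.135, 0.09]]
top all 368 [0.5779 0.0643 0.0753] [-0.956  -0.0331  0.2914] elev 16.943078987297135 az 1.9810100892721794 ext [[0.563, -0.019, 0.033], [0.593, 0.147, 0.118]]
```

View pics/s6c.png

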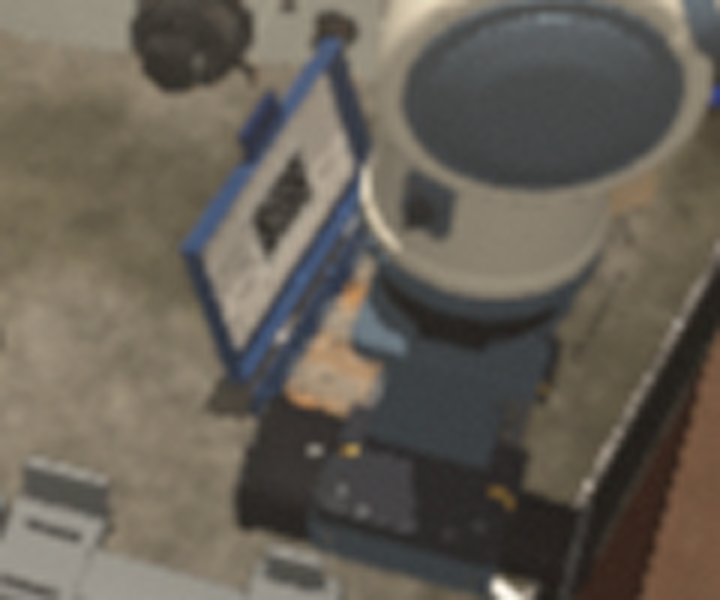

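The crop shows the label at about (283,203) and the lid at its stop (plane elevation about 19–20°, azimuth 2.3°). The scanner is held level. Next I'll swing it in front of the label.

Call:
play_rows --increments "0 0 -0.0257 0.6 -36.6 0 25;0 0 -0.0257 0.6 -36.6 0 25;0 0 -0.0257 0.6 -36.6 0 25;0 0 -0.0257 0.6 -36.6 0 25;0 0 -0.0257 0.6 -36.6 0 25;0 0 -0.0257 0.6 -36.6 0 25;-0.003 0.085 0 0 0 -11.5 25;-0.003 0.085 0 0 0 -11.5 25;-0.003 0.085 0 0 0 -11.5 25;-0.003 0.085 0 0 0 -11.5 25;0 0 0 0 0 0 25;0 0 0 0 0 0 25"

```text
t: 16.65
eef_pos: [0.4071, 0.058, 0.129]
eef_rot: [[0.943, 0.038, -0.33], [0.036, -0.999, -0.012], [-0.331, -0.001, -0.944]]
wrist_force: [-0.3, 0.1, -0.9]
grip_width: 0.034
gripper_force: 20.0
```

```bash
python3 - <<'E'
from h import *
o=bot.get_obs();p=np.array(o['eef_pos']);R=np.array(o['eef_rot']);L=np.array([.576,.0645,.067])
w=p+.085*R[:,0]+.0017*R[:,2]; d=R[:,0];v=L-w;s=v@d
print('tcp',p,'beam',d,'dist',s,'miss',v-s*d,'pitch',np.degrees(np.arcsin(-d[2])),'yaw',np.degrees(np.arctan2(d[1],d[0])))
c=cap('scene','s7.png');cc=[(n,[(np.round(x['point'],1),round(x['p'],2),unproj(c,x['point'])) for x in spotter.tip_of(c,n)[:1]]) for n in('window','scanner','label')];print(cc, proj(c,[w,L]))
t=cap('top');print([(n,[(np.round(x['point'],1),round(x['p'],2),unproj(t,x['point'])) for x in spotter.tip_of(t,n)[:1]]) for n in('window','scanner','label')],proj(t,[w,L]))
im=cv2.imread('pics/s7.png')[190:290,260:380]; cv2.imwrite('pics/s7c.png',cv2.resize(im,None,fx=6,fy=6,interpolation=cv2.INTER_CUBIC))
E
```

```text
tcp [0.4071 0.058  0.129 ] beam [ 0.9431  0.0362 -0.3306] dist 0.09498976399509598 miss [-0.0003  0.     -0.0009] pitch 19.305661849352493 yaw 2.197978734754279
[('window', [(array([334.2, 228.5]), 0.86, array([0.4525, 0.1491, 0.2015]))]), ('scanner', [(array([355.7, 236.1]), 0.69, array([0.4028, 0.089 , 0.1369]))]), ('label', [])] [[332.7978 227.4383]
 [306.408  224.0936]]
[('window', []), ('scanner', []), ('label', [])] [[329.7542 248.0293]
 [327.6347 224.7324]]
```

View pics/s7c.png

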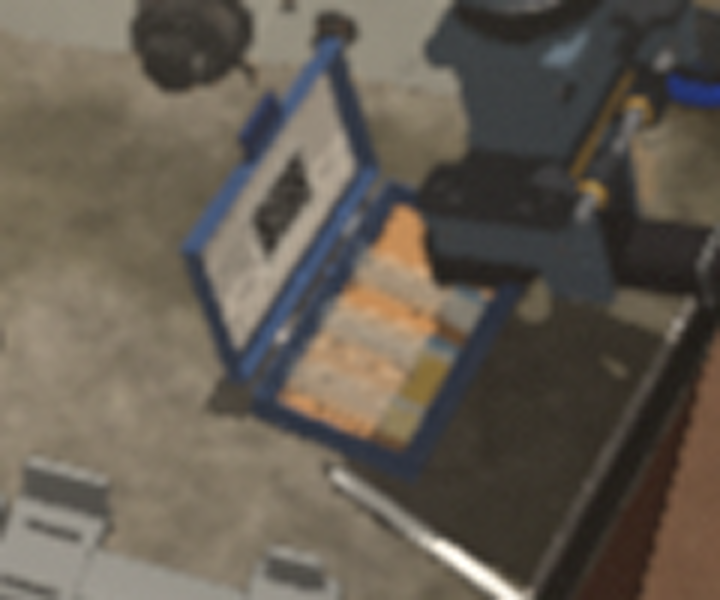

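The label is at crop (283,203), and the scanner head at about (430,225) is aimed along its normal, with the predicted pixels agreeing. I'll back off 5 mm and hold still.

Call:
play_rows --increments "0 0 0 -4.7 -0.2 2 25;0 0 0 0 0 0 25;0 0 0 0 0 0 25;0 0 0 0 0 0 25;0 0 0 0 0 0 25;0 0 0 0 0 0 25;0 0 0 0 0 0 25;0 0 0 0 0 0 25;0 0 0 0 0 0 25;0 0 0 0 0 0 25"

```text
t: 18.05
eef_pos: [0.4023, 0.0579, 0.1314]
eef_rot: [[0.943, 0.038, -0.331], [0.036, -0.999, -0.012], [-0.331, -0.001, -0.943]]
wrist_force: [0.2, -0.2, -1.7]
grip_width: 0.0337
gripper_force: 20.0
```

Call:
play_rows --increments "0 0 0 0 0 0 25;0 0 0 0 0 0 25;0 0 0 0 0 0 25;0 0 0 0 0 0 25;0 0 0 0 0 0 25;0 0 0 0 0 0 25;0 0 0 0 0 0 25;0 0 0 0 0 0 25"

```text
t: 18.85
eef_pos: [0.4023, 0.0579, 0.1314]
eef_rot: [[0.943, 0.038, -0.331], [0.036, -0.999, -0.012], [-0.331, -0.001, -0.943]]
wrist_force: [0.2, 1.0, -2.4]
grip_width: 0.0336
gripper_force: 20.0
```

Call:
play_rows --increments "0.003 -0.0845 0 0 0 11.5 25;0.003 -0.0845 0 0 0 11.5 25;0.003 -0.0845 0 0 0 11.5 25;0.003 -0.0845 0 0 0 11.5 25;0 0 0.0257 0 36.6 0 25;0 0 0.0257 0 36.6 0 25;0 0 0.0257 0 36.6 0 25;0 0 0.0257 0 36.6 0 25;0 0 0.0257 0 36.6 0 25;0 0 0.0257 0 36.6 0 25;0 0 0 30 0 0 25;0 0 0 30 0 0 25"

```text
t: 20.05
eef_pos: [0.4622, 0.2788, 0.1774]
eef_rot: [[0.981, 0.195, 0.0], [0.195, -0.981, -0.0], [0.0, 0.0, -1.0]]
wrist_force: [1.3, -0.3, -2.4]
grip_width: 0.0337
gripper_force: 20.0
```

Call:
play_rows --increments "0 0 0 30 0 -20 25;0 0 0 30 0 -30 25;0 0 0 9 0 -30 25;0 0 0 0 0 0 25;0 0 0 0 0 0 25"

```text
t: 20.55
eef_pos: [0.5305, 0.2772, 0.0974]
eef_rot: [[0.982, 0.191, -0.001], [0.191, -0.982, -0.001], [-0.001, 0.0, -1.0]]
wrist_force: [0.3, 0.8, -0.8]
grip_width: 0.0337
gripper_force: 20.0
```

```bash
python3 - <<'E'
from h import *
o=bot.get_obs();p=np.array(o['eef_pos'])
Rg=np.array([[0.982,0.191,0.003],[0.191,-0.982,0.0],[0.003,0.0,-1.0]])
print(p,rv(Rg),np.array([.5311,.2778,.0297])-p)
E
```

```text
[0.5305 0.2772 0.0974] [ 0.001  -0.0043 -0.0003] [ 0.0006  0.0006 -0.0677]
```

Call:
play_rows --increments "0.001 -0.003 0 0.5 0.5 -20 25;0 0 0 0 0 -20 25;0 0 0 0 0 -12 25;0 0 0 0 0 -6 25;0 0 0 0 0 -4 25;0 0 0 0 0 -3 25;0 0 0 0 0 0 25;0 0 0 0 0 0 25"

```text
t: 21.35
eef_pos: [0.532, 0.2781, 0.0328]
eef_rot: [[0.982, 0.191, 0.004], [0.191, -0.982, 0.001], [0.004, -0.0, -1.0]]
wrist_force: [0.8, -0.9, -2.0]
grip_width: 0.0343
gripper_force: 20.0
```

Call:
play_rows --increments "0 0 0 0 0 -1.5 25;0 0 0 0 0 0 25"

```text
t: 21.55
eef_pos: [0.5318, 0.278, 0.0309]
eef_rot: [[0.982, 0.191, 0.004], [0.191, -0.982, 0.001], [0.004, -0.0, -1.0]]
wrist_force: [0.5, -0.4, -1.5]
grip_width: 0.0343
gripper_force: 20.0
```

Call:
play_rows --increments "0 0 0 0 0 -1 25;0 0 0 0 0 0 25"

```text
t: 21.75
eef_pos: [0.5318, 0.278, 0.0298]
eef_rot: [[0.982, 0.191, 0.003], [0.191, -0.982, 0.001], [0.004, -0.0, -1.0]]
wrist_force: [-0.2, -0.1, -1.5]
grip_width: 0.0339
gripper_force: 20.0
```

Call:
play_rows --increments "0 0 0 0 0 -0.7 25;0 0 0 0 0 0 25"

```text
t: 21.95
eef_pos: [0.5318, 0.278, 0.0297]
eef_rot: [[0.982, 0.191, 0.004], [0.191, -0.982, 0.001], [0.004, -0.0, -1.0]]
wrist_force: [-2.5, -1.7, 9.2]
grip_width: 0.0338
gripper_force: 20.0
```

Contact shows in the force, so the scanner is seated. I'll release it, back off straight up, and check it along with the room behind the lid.

Call:
play_rows --increments "0 0 0 0 0 0 45;0 0 0 0 0 0 60;0 0 0 0 0 0 70;0 0 0 0 0 0 70;0 0 0 0 0 20 70;0 0 0 0 0 30 70;0 0 0 0 0 40 70;0 0 0 0 0 40 70;0 0 0 0 0 40 0;0 0 0 0 0 0 0"

```text
t: 22.95
eef_pos: [0.5342, 0.279, 0.2045]
eef_rot: [[0.981, 0.191, 0.011], [0.191, -0.982, 0.004], [0.012, -0.002, -1.0]]
wrist_force: [1.2, 0.2, -0.6]
grip_width: 0.0569
gripper_force: 0.0
```

```bash
python3 - <<'E'
from h import *
c=cap('scene','s8.png');P=cloud(c)
m=(P[...,2]>.0385)&(P[...,2]<.055)&(abs(P[...,0]-.53)<.11)&(abs(P[...,1]-.285)<.08)
q=P[m];ctr=q.mean(0);print('scan',len(q),ctr)
q=P.reshape(-1,3)
for x in np.arange(.6,1.0,.05):
    k=q[(q[:,0]>x)&(q[:,0]<x+.05)&(q[:,1]>-.02)&(q[:,1]<.45)&(q[:,2]>.12)&(q[:,2]<.9)]
    print(round(x,2),len(k),np.percentile(k,[5,95],0).round(2).tolist() if len(k)>5 else '')
im=cv2.imread('pics/s8.png')[170:320,220:390]; cv2.imwrite('pics/s8c.png',cv2.resize(im,None,fx=4,fy=4,interpolation=cv2.INTER_CUBIC))
E
```

```text
scan 513 [0.5489 0.2861 0.043 ]
0.6 5 
0.65 0 
0.7 0 
0.75 6245 [[0.76, 0.15, 0.19], [0.8, 0.3, 0.8]]
0.8 2606 [[0.8, 0.29, 0.17], [0.84, 0.33, 0.8]]
0.85 496 [[0.85, -0.01, 0.24], [0.9, 0.33, 0.8]]
0.9 340 [[0.9, 0.3, 0.74], [0.95, 0.33, 0.79]]
0.95 278 [[0.95, 0.3, 0.74], [1.0, 0.3, 0.77]]
```

View pics/s8c.png

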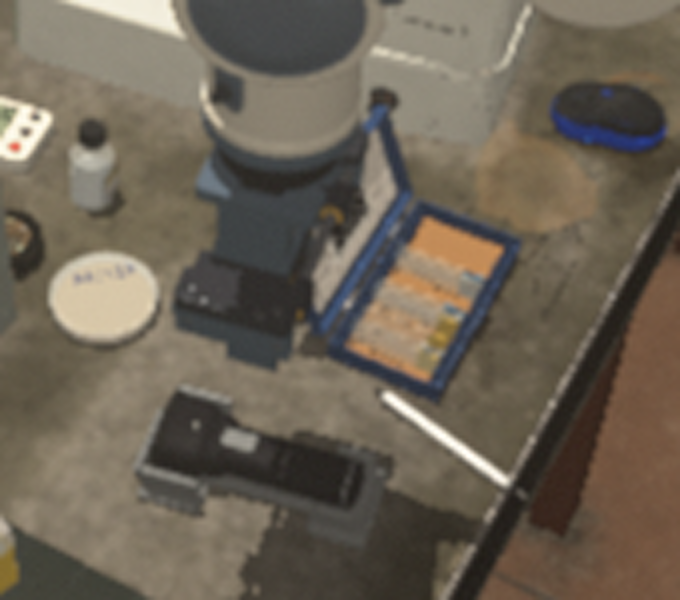

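The scanner is back in its cradle at crop (250,450), within 1 mm of where it was, and the box is open at (390,270). The post starts at x = 0.76, so there is room behind the lid at x = 0.63.

Call:
play_rows --increments "0 0 0.14 9.6 -17.9 0 0;0 0 0.14 9.6 -17.9 0 0;0 0 0.14 9.6 -17.9 0 0;0 0 0.14 9.6 -17.9 0 0;0 0 0.14 9.6 -17.9 0 0;0 0 0.14 9.6 -17.9 0 0;0 0 0.14 9.6 -17.9 0 0;0 0 0.14 9.6 -17.9 0 0;0 0 0.14 9.6 -17.9 0 0;0 0 0.14 9.6 -17.9 0 0;0 0 0 0 0 0 0;0 0 0 0 0 0 0"

```text
t: 24.2
eef_pos: [0.6272, 0.0989, 0.1979]
eef_rot: [[-0.018, 1.0, -0.002], [1.0, 0.018, 0.004], [0.004, -0.002, -1.0]]
wrist_force: [-0.1, -0.4, -0.3]
grip_width: 0.0005
gripper_force: 0.0
```

```bash
python3 - <<'E'
from h import *
o=bot.get_obs();R=np.array(o['eef_rot']);print(o['eef_pos'],R,o['joint_positions'])
psi=np.radians(2.5);c,s=np.cos(psi),np.sin(psi)
print(rv(np.array([[-s,c,0],[c,s,0],[0,0,-1]])))
E
```

```text
[0.6272 0.0989 0.1979] [[-0.0182  0.9998 -0.0023]
 [ 0.9998  0.0182  0.0037]
 [ 0.0037 -0.0022 -1.    ]] [ 3.4548 30.9049 77.8232  0.2311 71.3885  2.3388]
[-0.0037 -0.0023  0.0254]
```

Call:
play_rows --increments "0 0 0.02 4 0 -30 0;0 0 0 0 0 -35 0;0 0 0 0 0 -31 0;0 0 0 0 0 0 0"

```text
t: 24.6
eef_pos: [0.6286, 0.0997, 0.099]
eef_rot: [[-0.04, 0.999, -0.008], [0.999, 0.04, 0.003], [0.004, -0.008, -1.0]]
wrist_force: [-1.2, -0.6, 0.1]
grip_width: 0.0002
gripper_force: 0.0
```

Call:
play_rows --increments "0 0 0 -12 0 0 0;0 0 0 -12 0 0 0;0 0 0 -12 0 0 0;0 0 0 -12 0 0 0;0 0 0 -12 0 0 0;0 0 0 -12 0 0 0;0 0 0 0 0 0 0"

```text
t: 25.3
eef_pos: [0.5585, 0.0994, 0.1041]
eef_rot: [[-0.041, 0.999, -0.001], [0.999, 0.041, 0.004], [0.004, -0.001, -1.0]]
wrist_force: [-0.9, 0.1, 0.1]
grip_width: 0.0008
gripper_force: 0.0
```

Call:
play_rows --increments "0 0 0 -10 0 0 0;0 0 0 -10 0 0 0;0 0 0 -10 0 0 0;0 0 0 -10 0 0 0;0 0 0 -10 0 0 0;0 0 0 -8 0 0 0;0 0 0 0 0 0 0"

```text
t: 26.0
eef_pos: [0.5005, 0.099, 0.1032]
eef_rot: [[-0.042, 0.999, -0.001], [0.999, 0.042, 0.004], [0.004, -0.001, -1.0]]
wrist_force: [0.2, -0.4, -1.1]
grip_width: 0.0003
gripper_force: 0.0
```

Call:
play_rows --increments "0 0 0 -20 -2 0 0;0 0 0 0 0 0 0;0 0 0 0 0 0 0;0 0 0 0 0 0 0;0 0 0 0 0 0 0;0 0 0 0 0 0 0;0 0 0 0 0 0 0;0 0 0 0 0 0 0;0 0 0 0 0 0 0;0 0 0 0 0 0 0;0 0 0 0 0 0 0;0 0 0 0 0 0 0"

```text
t: 27.2
eef_pos: [0.4818, 0.097, 0.1032]
eef_rot: [[-0.042, 0.999, -0.0], [0.999, 0.042, 0.004], [0.004, -0.0, -1.0]]
wrist_force: [1.0, -0.7, -0.5]
grip_width: 0.0006
gripper_force: 0.0
```

Call:
play_rows --increments "0 0 0 0 0 0 0;0 0 0 0 0 0 0;0 0 0 0 0 0 0;0 0 0 0 0 0 0;0 0 0 0 0 0 0;0 0 0 0 0 0 0;0 0 0 0 0 0 0;0 0 0 0 0 0 0;0 0 0 -15 0 0 0;0 0 0 0 0 0 0"

```text
t: 28.2
eef_pos: [0.4651, 0.0969, 0.103]
eef_rot: [[-0.042, 0.999, -0.002], [0.999, 0.042, 0.003], [0.004, -0.002, -1.0]]
wrist_force: [-0.2, -0.2, 0.4]
grip_width: 0.0002
gripper_force: 0.0
```

```bash
python3 - <<'E'
from h import *
c=cap('scene','s9.png');t=cap('top')
for n,k in(('s',c),('t',t)):
    P=cloud(k);m=(abs(P[...,0]-.5)<.07)&(abs(P[...,1]-.03)<.045)&(P[...,2]>.015)&(P[...,2]<.16);q=P[m]
    for x in np.arange(.45,.56,.02): 
        z=q[abs(q[:,0]-x)<.01][:,2]; print(n,round(x,2),len(z),np.median(z) if len(z) else '')
E
```

```text
s 0.45 78 0.02928029412921217
s 0.47 65 0.03279712567501162
s 0.49 12 0.03387736175018296
s 0.51 62 0.03353561634092172
s 0.53 79 0.03191385513555393
s 0.55 54 0.03224493410270382
t 0.45 0 
t 0.47 0 
t 0.49 0 
t 0.51 0 
t 0.53 2 0.03692868827498619
t 0.55 32 0.03234781742774853
```

Call:
play_rows --increments "0 0 0 0 0 -25 0;0 0 0 0 0 -20 0;0 0 0 0 0 -4 0;0 0 0 0 0 -2 0;0 0 0 0 0 0 0"

```text
t: 28.8
eef_pos: [0.4673, 0.097, 0.0526]
eef_rot: [[-0.042, 0.999, 0.0], [0.999, 0.042, 0.004], [0.004, 0.0, -1.0]]
wrist_force: [-0.0, 0.5, 0.7]
grip_width: 0.0001
gripper_force: 0.0
```

Call:
play_rows --increments "0 0 0 0 0 -1 0;0 0 0 0 0 0 0"

```text
t: 29.0
eef_pos: [0.4672, 0.097, 0.0517]
eef_rot: [[-0.042, 0.999, 0.001], [0.999, 0.042, 0.004], [0.004, 0.001, -1.0]]
wrist_force: [-0.6, -0.3, 0.1]
grip_width: 0.0009
gripper_force: 0.0
```

Call:
play_rows --increments "0 0 0 0 0 30 0;0 0 0 -10 0 40 0;0 0 0 -30 0 40 0;0 0 0 -30 0 40 0;0 0 0 0 0 0 0;0 0 0 0 0 0 0"

```text
t: 29.6
eef_pos: [0.3972, 0.0971, 0.2023]
eef_rot: [[-0.042, 0.999, 0.003], [0.999, 0.042, 0.004], [0.004, 0.003, -1.0]]
wrist_force: [1.1, -0.3, -0.9]
grip_width: 0.0002
gripper_force: 0.0
```

```bash
python3 - <<'E'
from h import *
c=cap('scene','s10.png');P=cloud(c)
m=(abs(P[...,0]-.5)<.045)&(abs(P[...,1]-.06)<.08)&(P[...,2]>.015)&(P[...,2]<.16);q=P[m]
A=np.c_[q[:,:2]-[.5,.06],np.ones(len(q))];print('lid plane',len(q),np.linalg.lstsq(A,q[:,2],rcond=None)[0])
m=(P[...,2]>.0385)&(P[...,2]<.055)&(abs(P[...,0]-.53)<.11)&(abs(P[...,1]-.285)<.08);print('scan',P[m].mean(0),m.sum())
im=cv2.imread('pics/s10.png')[170:320,220:390]; cv2.imwrite('pics/s10c.png',cv2.resize(im,None,fx=4,fy=4,interpolation=cv2.INTER_CUBIC))
E
```

```text
lid plane 1063 [0.0118 0.0067 0.0329]
scan [0.548  0.2857 0.043 ] 514
```

View pics/s10c.png

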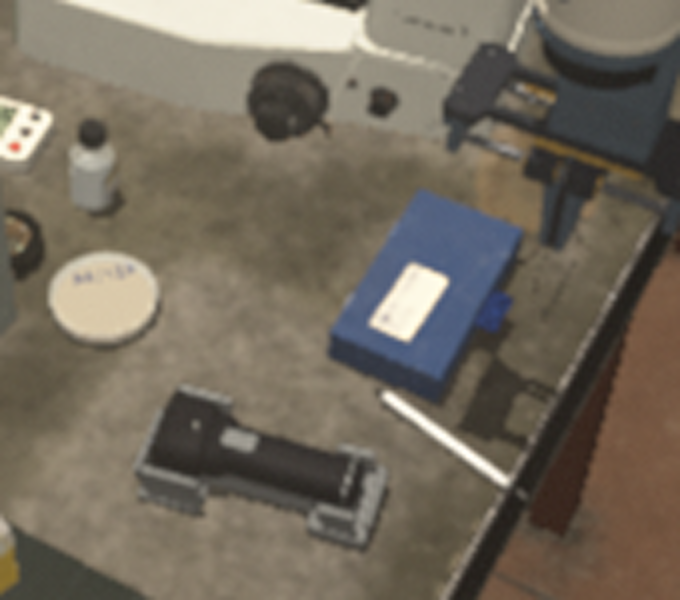

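The crop shows the box closed at (430,290), the scanner seated at (255,450), the bystanders where they were, and the gripper clear of everything. I'm handing the job in.

```bash
python3 -c "from workcell import bot; print(bot.job_done())"
```

```text
the job is handed in; nothing more can be done
None
```

I handed the job in at about 30 s: I flipped the slide box's lid back and held the scanner square to the barcode at about 10 cm for 1.5 s or more, then set it back in its cradle and closed the lid. The dish, bottle and notebook were not touched, and the hand-in returned no verdict.

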